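# Close the balm tin with its double lid, then lift off the outer lid alone

### The arm

A 6-joint arm with a two-finger parallel gripper is mounted at the origin on the work surface. World frame = base frame: x ahead of the robot, y to its left, z up, the work surface at z = 0. Lengths are in m, angles in rad, forces in N, time in s.
With the tool pointing down it reaches from about 0.35 to 0.975 m from the base axis. Payload 7.1 kg.
Tool frame: the origin (TCP) lies on the centre line of the jaws, within the pads' length; the fingertips stand 11 mm ahead of it and the grasp point (between the pads) lies 8 mm behind it; z points along the fingers, y is the line along which they close (so a half turn about z gives the same grasp; the last joint's range is limited). The gripper opens to 88 mm and grips with 3 to 60 N. Pads are 20 mm wide; open, the fingers measure 115 mm over their backs; the gripper's body (75 mm by 178 mm) begins 61 mm behind the grasp point.
Start: joints at [1.193, 0.423, 1.63, -0, 1.089, -0.019], TCP at [0.219, 0.585, 0.234] pointing down, gripper open.
Joint ranges: [-3, 3], [-0.9, 2.11], [0.09, 2.58], [-1.31, 4.45], [0.11, 2.69], [-2.54, 2.54]. Speed limits (rad/s): [2.39, 2.39, 3.01, 3.14, 3.14, 3.14].

### API

Orientations are given as a 3x3 rotation matrix whose columns are the frame's x, y, z axes.
In Python, from workcell import env, cam gives the robot as it stands (env), with the cameras (cam).
- The arm moves only by the tool nudge_tcp, called after "Call:" in YAML: its name, and indented under it one key for each argument. Schema: {"type":"object","properties":{"moves":{"type":"object","properties":{"steps":{"type":"array","items":{"type":"array","items":{"type":"number"},"minItems":7,"maxItems":7},"minItems":1,"maxItems":10}},"additionalProperties":false,"required":["steps"]},"only":{"type":"string"},"quiet":{"type":"boolean"},"lines":{"type":"string"}},"required":["moves"],"additionalProperties":false}. moves is an object whose key "steps" holds a list of rows, 1 to 10 of them, each of 7 numbers: dx, dy, dz in shares of 1 m (1.0 is 1 m), then a rotation vector rx, ry, rz in parts of the range, where 1.0 means 4 rad, then the opening from 0.0 (shut) to 1.0 (fully open); each row shifts and turns the commanded pose from where the row before left it, along the tool's axes as they then stand; what a row does not reach is not made up. A row lasts 1/12 s, in which the tool goes at most 0.0417 m and 0.125 rad, less where a joint would pass 70% of its speed; a pose out of reach is approached as far as the arm can. The fingers move at their own pace and stop on an object; the grip force is fixed at half the most. Time passes only in rows, so rows that do not move let the fingers close. The tool returns the time, the measured TCP pose, the force, the opening and the grip force at its end. only (a regular expression) keeps the lines of the reply that match it, lines (a string "A,B") keeps lines A to B, and quiet returns only ok. Shift and turn numbers lie between -1 and 1, and a call with a number outside is refused. Input that does not fit is refused with a message, and nothing moves.
- env.observe(): the state, without advancing time (a new reading comes with each control period).
- cam.snapshot(name): name is "scene" or "top" or "wrist"; returns a dict with "image" (400x640x3 uint8, red, green, blue), "fovy" (degrees; the focal length in pixels is half the picture's height over the tangent of half this angle, whatever the lens; pixels are square), "cx", "cy" (the principal point, pixels), "rvec" (rotation vector, rad) and "tvec" (3), from world to camera coordinates, as OpenCV has them; the wrist camera has in their place "mount" (4x4, takes a point from camera to tool coordinates, whose origin is the TCP and whose axes are the flange's). Camera axes: x right, y down, z forward; pixel columns grow to the right and rows downward; lengths in m; the calibration is good to about 2 mm. The wrist camera is an equidistant fisheye: a pixel r from the principal point sees the ray r / f radians off the axis. A picture is of the moment at which its call begins: read the wrist's pose just before it. There is no depth.
- env.job_done(): hands the job in; it is judged then, once.
The state is a dict: "time": time; "joints": joint angles; "qd": joint speeds; "tau": joint torques, N m; "tcp_pos": TCP position; "ee_rot": TCP orientation; "contact_force": force on the tool from outside, world axes, zero at the start; "wrist_torque": the same for the moment, N m; "width": opening from 0.0 (shut) to 1.0 (fully open); "grip_force": force on a finger pad.
Only numpy, scipy, OpenCV 4.12 (cv2) and the standard library are available. Lean on these libraries where they do the work, as an engineer would, in place of code of your own. Each camera call takes 0.05 s, during which the arm holds its last target. There are 200 camera calls.

### The job

Take the double lid by its wooden knob, so that inner and outer lid travel together, lower it gently onto the open aluminium tin and press the knob down firmly for a moment so that the lids are fully home. Then take the outer lid by its collar and lift it off alone, straight up, leaving the inner lid sitting undisturbed in the tin; finish while still holding the outer lid level in the air above the tin, clear of the wooden knob. Leave the tin where it stands and the other things on the table alone.

Things in the scene. Friction and masses are not known exactly. Their poses are not given: they have to be found in the camera images.
- tin: Open round aluminium tin part-filled with solid cream-coloured balm, loose on the table, 62 mm outer diameter, 60 mm tall, wall 4 mm (mouth 54 mm wide, balm 28 mm below the rim), about 0.6 kg. Origin: centre of its underside, z up, so the rim is at z = 60 mm.
- inner_lid: Inner lid, aluminium, about 0.12 kg. Origin: centre of its plug's underside, z up. Plug 49 mm diameter (lower edge tapered to 40), z 0 to 12 mm; flange 67 mm diameter, z 12 to 16 mm. Fully home the flange sits on the tin's rim, origin 48 mm above the tin's origin. It starts on the coaster with the outer lid resting loose on its flange, so lifting by the knob lifts both.
- knob (a point): Point to grip on the inner lid's wooden knob, on its axis 64 mm above the inner lid's origin. Knob head: upright cylinder, 24 mm diameter, from 46 to 75 mm above that origin, on a 16 mm stem; its top stands 36 mm above the outer lid's collar.
- outer_lid: Outer lid, aluminium cap, loose over the inner lid (2 mm side play), about 0.10 kg. Origin: centre of its open lower edge, z up; nested, 2 mm above the inner lid's origin. Skirt 76 mm outer, 71 mm inner diameter, z 0 to 14 mm; top plate z 14 to 17 mm; round collar on it, 48 mm outer diameter, z 17 to 37 mm, with a 32 mm hole right through in which the knob stands.
- collar (a point): Centre of the outer lid's collar at its top edge, 37 mm above the outer lid's origin. Grip the 48 mm collar across its outside from above, the knob standing up between the fingers; fingertips fit down to the plate 20 mm below this point.
- coaster: Round cork coaster, 100 mm diameter, 6 mm thick, fixed; the double lid stands about on its middle at the start. Origin: centre of its underside. Coaster and tin may be on either side.
- beaker: Bystander: open glass beaker, 68 mm diameter, 90 mm tall; origin at the centre of its underside.
- perfume_bottle: Bystander: amber glass perfume bottle, 60 mm diameter, 113 mm tall with its steel cap; origin at the centre of its underside.
- flask: Bystander: slim aluminium bottle with white cap, 52 mm diameter, 120 mm tall; origin at the centre of its underside.
- vial: Bystander: small clear glass bottle with a wooden ball stopper, 38 mm diameter, 80 mm tall; origin at the centre of its underside.
- dropper: Bystander: square black dropper bottle, 34 mm wide, 104 mm tall; origin at the centre of its underside.
- remote: Bystander: black remote control lying flat, 160 x 48 x 20 mm (x, y, z); origin at the centre of its underside.
- marker: Bystander: marker pen lying flat, 130 mm long (x), 15 mm thick; origin at the centre of its underside.

How it is judged:
By the outcome, as a careful person would: the job done as asked, in the order asked, and still so for the second after the job is handed in, while the arm keeps its last pose, push and grip.
It also fails if it takes over 59 s, if anything falls off the work surface, if the arm or the gripper's body presses on something with over 40 N, if the wrist force passes 120 N, or if a joint passes its speed limit or range.

## Working session

There is one attempt and no reset: what is moved stays moved. The work goes in short steps, Python scripts to look and compute and a tool call to move; the robot and the scene stay as the last step left them, time stands still between calls to the robot, and variables do not carry over. Pictures are saved under pics/ and viewed, at most 10 in all, crops included, and the job is handed in when it is done.

```bash
ls; mkdir -p pics; python3 - <<'E'
from workcell import env, cam
import cv2,numpy as np
s=env.observe();print(s['time'],s['tcp_pos'],s['ee_rot'],s['width'])
a=[]
for n in("scene","top"):
    d=cam.snapshot(n);cv2.imwrite(f"pics/{n}0.png",d["image"][:,:,::-1]);print(n,{k:d[k] for k in d if k!='image'})
    a.append(d["image"][:,:,::-1])
E
```

```text
pics
workcell.py
0.0 [0.21924818 0.58470332 0.23291168] [[-9.36314457e-01  3.51162246e-01 -5.61227337e-04]
 [ 3.51162693e-01  9.36313399e-01 -1.40811869e-03]
 [ 3.10065551e-05 -1.51552398e-03 -9.99998851e-01]] 1.0005257261303417
scene {'fovy': 54.27705931262265, 'cx': 323.82955808895554, 'cy': 198.5396197788307, 'rvec': array([ 0.89417028,  2.74781117, -0.77003085]), 'tvec': array([ 0.4900389 , -0.28420749,  1.22390943])}
top {'fovy': 54.58131397983991, 'cx': 314.4389386041626, 'cy': 201.80759050772534, 'rvec': array([ 2.17647679, -2.19785505,  0.11095871]), 'tvec': array([0.00645359, 0.60887763, 1.19037975])}
```

View pics/scene0.png

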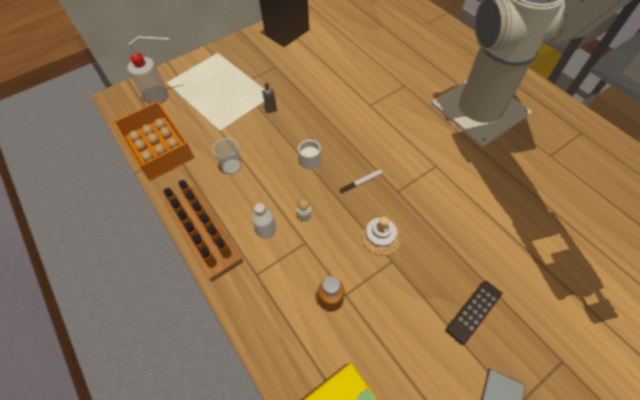

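View pics/top0.png

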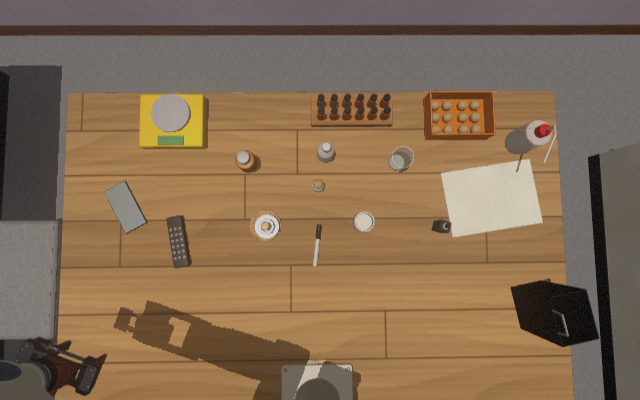

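The scene view shows the double lid at about (381,230) and the tin at (309,153). In the top view they are at (266,226) and (364,222). Next I'll crop both at higher zoom.

```bash
python3 - <<'E'
import cv2,numpy as np
s=cv2.imread("pics/scene0.png");t=cv2.imread("pics/top0.png")
c=lambda im,x,y:cv2.resize(im[y-25:y+25,x-30:x+30],(400,300)if 0 else (396,300),interpolation=cv2.INTER_NEAREST)
a=np.vstack([np.hstack([c(s,381,230),c(s,309,153)]),np.hstack([c(t,266,226),c(t,364,222)])])
cv2.imwrite("pics/crop0.png",a)
E
```

```text
(no output)
```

View pics/crop0.png

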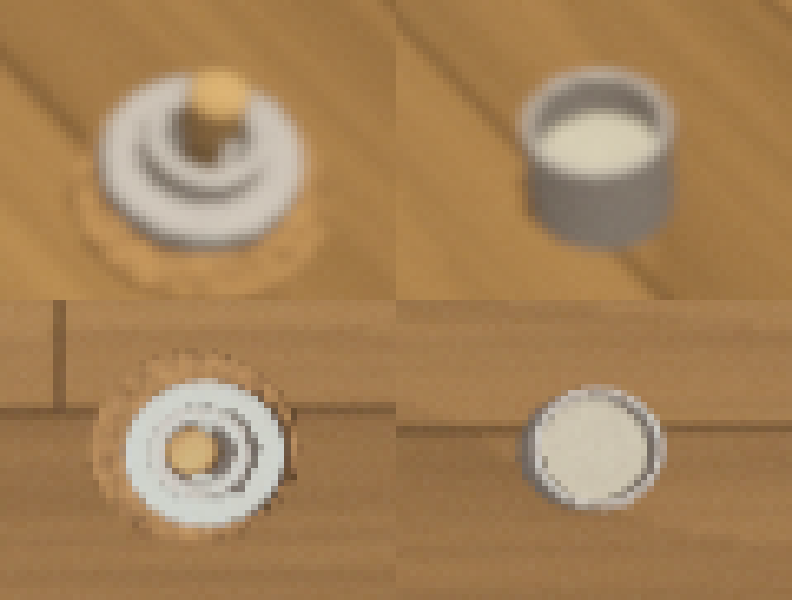

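The crops show the knob top at about scene (384.3,220.5) and top (265.2,226.5). The tin rim centre is at about scene (309.8,148.3) and top (364.8,221.8). I'll triangulate both.

```bash
cat > h.py <<'E'
import cv2,numpy as np
from workcell import env, cam
def ray(d,px):   # static camera -> origin, unit dir in world
    f=200/np.tan(np.radians(d["fovy"])/2);R=cv2.Rodrigues(d["rvec"])[0]
    v=R.T@np.array([(px[0]-d["cx"])/f,(px[1]-d["cy"])/f,1]);return -R.T@d["tvec"],v/np.linalg.norm(v)
def wray(d,s,px):  # fisheye wrist
    f=200/np.tan(np.radians(d["fovy"])/2);x=np.array([px[0]-d["cx"],px[1]-d["cy"]]);r=np.hypot(*x)
    v=np.append(np.sin(r/f)*x/max(r,1e-9),np.cos(r/f));M=d["mount"];R=np.array(s["ee_rot"])
    return np.array(s["tcp_pos"])+R@M[:3,3],R@M[:3,:3]@v
def wproj(d,s,p):
    f=200/np.tan(np.radians(d["fovy"])/2);M=d["mount"];R=np.array(s["ee_rot"])
    q=M[:3,:3].T@(R.T@(np.array(p)-s["tcp_pos"])-M[:3,3]);r=np.hypot(*q[:2])
    return np.array([d["cx"],d["cy"]])+f*np.arctan2(r,q[2])*q[:2]/r
def tri(rs):
    A=sum(np.eye(3)-np.outer(v,v) for o,v in rs);b=sum((np.eye(3)-np.outer(v,v))@o for o,v in rs)
    p=np.linalg.solve(A,b);return p,[float(np.linalg.norm(np.cross(p-o,v))) for o,v in rs]
def plane(r,z): o,v=r;return o+v*(z-o[2])/v[2]
E
python3 - <<'E'
from h import *
S=cam.snapshot("scene");T=cam.snapshot("top")
for n,a,b,z in[("knob",(384.3,220.5),(265.2,226.5),.081),("tin",(309.8,148.3),(364.8,221.8),.06)]:
    print(n,tri([ray(S,a),ray(T,b)]),plane(ray(S,a),z),plane(ray(T,b),z))
s=env.observe();d=cam.snapshot("wrist");print(d["mount"],d["fovy"],d["cx"],d["cy"]);cv2.imwrite("pics/w0.png",d["image"][:,:,::-1])
E
```

```text
knob (array([0.53175017, 0.15019158, 0.07041934]), [0.0006770965256552687, 0.0006770965256552231]) [0.53589134 0.15418982 0.081     ] [0.53199459 0.14854812 0.081     ]
tin (array([ 0.54314226, -0.15198024,  0.05148332]), [0.0009871540524632027, 0.0009871540524631986]) [ 0.54597288 -0.14549741  0.06      ] [ 0.54363516 -0.1513686   0.06      ]
[[-8.87700842e-04 -9.56909544e-01 -2.90384807e-01  7.90336236e-02]
 [ 9.99999586e-01 -7.90913685e-04 -4.50669655e-04 -4.12011330e-04]
 [ 2.01580777e-04 -2.90385087e-01  9.56909850e-01 -1.51175445e-01]
 [ 0.00000000e+00  0.00000000e+00  0.00000000e+00  1.00000000e+00]] 65.70646984690485 325.5817757036336 200.3271504145724
```

The estimates are the knob at about (0.533, 0.150) and the tin at about (0.544, -0.150). The heights came out 9–10 mm low, which matches the pixel resolution, so I'll refine them with the wrist camera. Moving above the lid.

Call:
nudge_tcp:
  moves: {"steps":[[-0.0319, -0.0212, 0, 0, 0, 0, 1], [-0.0319, -0.0212, 0, 0, 0, 0, 1], [-0.0319, -0.0212, 0, 0, 0, 0, 1], [-0.0319, -0.0212, 0, 0, 0, 0, 1], [-0.0319, -0.0212, 0, 0, 0, 0, 1], [-0.0319, -0.0212, 0, 0, 0, 0, 1], [-0.0319, -0.0212, 0, 0, 0, 0, 1], [-0.0319, -0.0212, 0, 0, 0, 0, 1], [-0.0319, -0.0212, 0, 0, 0, 0, 1], [-0.0319, -0.0212, 0, 0, 0, 0, 1]]}

```text
time: 1.08
tcp_pos: [0.4445, 0.273, 0.2338]
ee_rot: [[-0.936, 0.351, 0.0], [0.351, 0.936, 0.0], [-0.0, 0.0, -1.0]]
contact_force: [-0.3, 0.0, -0.3]
width: 1.001
grip_force: 0.0
```

Call:
nudge_tcp:
  moves: {"steps":[[-0.0319, -0.0212, 0, 0, 0, 0, 1], [-0.0319, -0.0212, 0, 0, 0, 0, 1], [-0.0319, -0.0212, 0, 0, 0, 0, 1], [-0.0319, -0.0212, 0, 0, 0, 0, 1], [0, 0, 0, 0, 0, 0, 1], [0, 0, 0, 0, 0, 0, 1], [0, 0, 0, 0, 0, 0, 1]]}

```text
time: 1.67
tcp_pos: [0.5329, 0.1506, 0.2334]
ee_rot: [[-0.936, 0.352, -0.001], [0.352, 0.936, 0.0], [0.001, -0.0, -1.0]]
contact_force: [0.4, 0.6, 0.9]
width: 0.997
grip_force: 0.0
```

```bash
python3 - <<'E'
from h import *
s=env.observe();d=cam.snapshot("wrist");cv2.imwrite("pics/w1.png",d["image"][:,:,::-1]);print(s["tcp_pos"],s["ee_rot"],s["joints"])
print(wproj(d,s,[.533,.15,.081]),wproj(d,s,[.533,.15,.02]))
E
```

```text
[0.53285523 0.15057979 0.23340757] [[-9.36045596e-01  3.51877529e-01 -9.20454346e-04]
 [ 3.51877598e-01  9.36046018e-01  9.06104324e-05]
 [ 8.93471400e-04 -2.39071768e-04 -9.99999572e-01]] [ 2.53744674e-01  3.19848794e-01  1.78859074e+00  3.70939126e-04
  1.03402138e+00 -9.57665203e-01]
[325.66805271 188.40910934] [325.67673076 175.62260215]
```

View pics/w1.png

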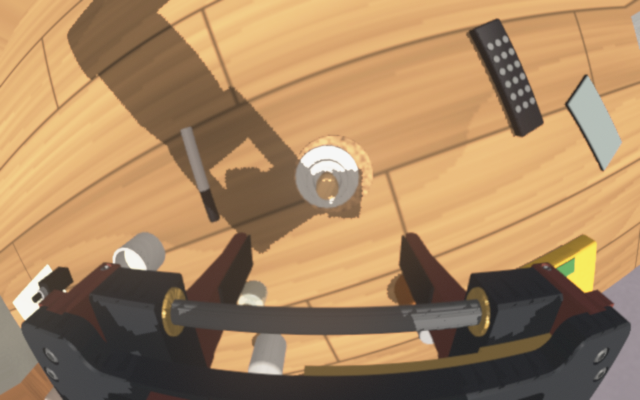

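The wrist view shows the lid at about (328,178) and the knob at about (328,190), within a couple of pixels of the prediction. I'll take a second view from shifted position and crop both.

Call:
nudge_tcp:
  moves: {"steps":[[-0.03, 0, 0.02, 0, 0, 0, 1], [-0.03, 0, 0.02, 0, 0, 0, 1], [0, 0, 0, 0, 0, 0, 1], [0, 0, 0, 0, 0, 0, 1], [0, 0, 0, 0, 0, 0, 1], [0, 0, 0, 0, 0, 0, 1]]}

```text
time: 2.22
tcp_pos: [0.5886, 0.1305, 0.1944]
ee_rot: [[-0.937, 0.35, 0.0], [0.35, 0.937, 0.0], [-0.0, 0.0, -1.0]]
contact_force: [-0.6, 0.8, 0.7]
width: 0.999
grip_force: 0.0
```

```bash
python3 - <<'E'
from h import *
import pickle
s=env.observe();d=cam.snapshot("wrist");pickle.dump((s,d),open("w2.pkl","wb"));cv2.imwrite("pics/w2.png",d["image"][:,:,::-1])
p=wproj(d,s,[.533,.15,.05]).astype(int);print(p,s["tcp_pos"])
a=cv2.imread("pics/w1.png");b=cv2.imread("pics/w2.png")
c=lambda im,x,y:cv2.resize(im[y-50:y+50,x-40:x+40],(400,500),interpolation=cv2.INTER_CUBIC)
y=max(p[1],50);print("crop2",p[0]-40,y-50,"crop1",285,130)
cv2.imwrite("pics/c2.png",np.hstack([c(a,325,180),c(b,p[0],y)]))
E
```

```text
[324 130] [0.58863987 0.13054997 0.19444571]
crop2 284 80 crop1 285 130
```

View pics/c2.png

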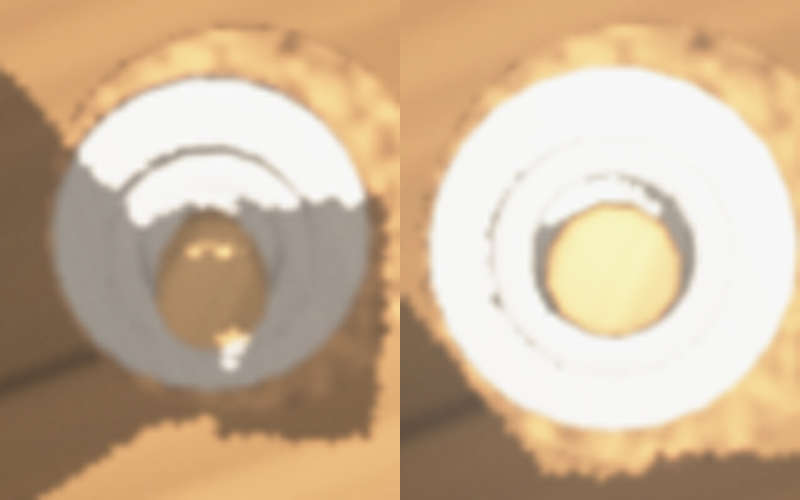

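The crops show the knob top at w1 (327.1,188.8) and w2 (326.5,133.6). The lid plate centres are at w1 (326.5,176.1) and w2 (326.3,129.3).

```bash
python3 - <<'E'
from h import *
import pickle
s2,d=pickle.load(open("w2.pkl","rb"))
s1=dict(tcp_pos=np.array([0.53285523,0.15057979,0.23340757]),ee_rot=np.array([[-.9360456,.3518775,-.00092],[.3518776,.936046,.00009],[.000893,-.000239,-1]]))
for a,b,z in[((327.1,188.8),(326.5,133.6),.081),((326.5,176.1),(326.3,129.3),.025)]:
    r=[wray(d,s1,a),wray(d,s2,b)];print(tri(r),plane(r[0],z),plane(r[1],z))
f=200/np.tan(np.radians(d["fovy"])/2);o=r[1][0];print("range from head diameter 27px", .024/(27/f), "vs",np.linalg.norm(o-[.532,.149,.081]))
p=np.array([.532,.149]);R=s2["ee_rot"];print("delta tool",R.T@np.array([*(p-s2["tcp_pos"][:2]),.062-s2["tcp_pos"][2]]))
E
```

```text
(array([0.53458697, 0.15102581, 0.0782668 ]), [5.8183468386012425e-05, 5.818410845268307e-05]) [0.53389305 0.15121172 0.081     ] [0.53439915 0.15114931 0.081     ]
(array([0.53483478, 0.15067346, 0.01591737]), [0.000277832380785738, 0.0002778324583423984]) [0.53287003 0.151092   0.025     ] [0.5343654  0.15112253 0.025     ]
range from head diameter 27px 0.2752950366994946 vs 0.2653369842645008
delta tool [ 0.0595377  -0.00256256  0.13243504]
```

The knob is at (0.5343, 0.1511) with its top at 78–81 mm, which agrees with the expected 81 mm. I'll centre over it and descend 132 mm.

Call:
nudge_tcp:
  moves: {"steps":[[0.029, 0, 0, 0, 0, 0, 1], [0.029, 0, 0, 0, 0, 0, 1], [0, 0, 0.03, 0, 0, 0, 0.7], [0, 0, 0.03, 0, 0, 0, 0.7], [0, 0, 0.03, 0, 0, 0, 0.7], [0, 0, 0.02, 0, 0, 0, 0.7], [0, 0, 0.012, 0, 0, 0, 0.7], [0, 0, 0.01, 0, 0, 0, 0.7], [0, 0, 0, 0, 0, 0, 0.7], [0, 0, 0, 0, 0, 0, 0.7]]}

```text
time: 3.1
tcp_pos: [0.5356, 0.15, 0.0623]
ee_rot: [[-0.936, 0.351, 0.001], [0.351, 0.936, 0.0], [-0.001, 0.0, -1.0]]
contact_force: [-0.2, 0.2, 0.6]
width: 0.703
grip_force: 0.0
```

```bash
python3 - <<'E'
from h import *
d=cam.snapshot("wrist");cv2.imwrite("pics/w3.png",d["image"][:,:,::-1])
E
```

```text
(no output)
```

View pics/w3.png

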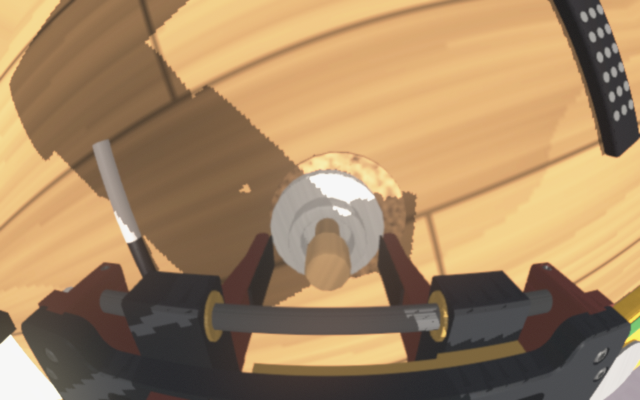

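The knob stands centred between the fingers at about (328,262). Closing with a 1.5 mm correction.

Call:
nudge_tcp:
  moves: {"steps":[[0.0015, 0, 0, 0, 0, 0, 0.4], [0, 0, 0, 0, 0, 0, 0.2], [0, 0, 0, 0, 0, 0, 0], [0, 0, 0, 0, 0, 0, 0], [0, 0, 0, 0, 0, 0, 0], [0, 0, 0, 0, 0, 0, 0]]}

```text
time: 3.65
tcp_pos: [0.534, 0.1503, 0.0619]
ee_rot: [[-0.936, 0.351, 0.0], [0.351, 0.936, 0.0], [-0.0, 0.0, -1.0]]
contact_force: [0.3, 1.6, 2.0]
width: 0.284
grip_force: 0.9
```

Call:
nudge_tcp:
  moves: {"steps":[[0, 0, 0, 0, 0, 0, 0], [0, 0, 0, 0, 0, 0, 0], [0, 0, 0, 0, 0, 0, 0]]}

```text
time: 3.9
tcp_pos: [0.534, 0.1503, 0.0617]
ee_rot: [[-0.936, 0.351, 0.0], [0.351, 0.936, 0.0], [-0.0, 0.0, -1.0]]
contact_force: [0.2, -0.1, 1.0]
width: 0.264
grip_force: 30.0
```

Gripped: opening 0.264 is about 23–24 mm, at 30 N. Lifting now.

Call:
nudge_tcp:
  moves: {"steps":[[0, 0, -0.005, 0, 0, 0, 0], [0, 0, -0.015, 0, 0, 0, 0], [0, 0, -0.025, 0, 0, 0, 0], [0, 0, -0.03, 0, 0, 0, 0], [0, 0, -0.025, 0, 0, 0, 0], [0, 0, -0.015, 0, 0, 0, 0], [0, 0, -0.005, 0, 0, 0, 0], [0, 0, 0, 0, 0, 0, 0], [0, 0, 0, 0, 0, 0, 0]]}

```text
time: 4.65
tcp_pos: [0.5332, 0.1501, 0.181]
ee_rot: [[-0.936, 0.351, -0.001], [0.351, 0.936, -0.0], [0.001, -0.001, -1.0]]
contact_force: [-0.6, -0.1, -4.2]
width: 0.264
grip_force: 30.0
```

Call:
nudge_tcp:
  moves: {"steps":[[-0.005, -0.007, 0, 0, 0, 0, 0], [-0.012, -0.017, 0, 0, 0, 0, 0], [-0.0225, -0.032, 0, 0, 0, 0, 0], [-0.0225, -0.032, 0, 0, 0, 0, 0], [-0.0225, -0.032, 0, 0, 0, 0, 0], [-0.0225, -0.032, 0, 0, 0, 0, 0], [-0.0225, -0.032, 0, 0, 0, 0, 0], [-0.0225, -0.032, 0, 0, 0, 0, 0], [-0.0225, -0.032, 0, 0, 0, 0, 0]]}

```text
time: 5.4
tcp_pos: [0.6092, -0.1456, 0.1798]
ee_rot: [[-0.936, 0.351, -0.003], [0.351, 0.936, 0.001], [0.003, -0.0, -1.0]]
contact_force: [0.6, 0.6, -2.9]
width: 0.265
grip_force: 30.0
```

Call:
nudge_tcp:
  moves: {"steps":[[-0.013, -0.019, 0, 0, 0, 0, 0], [-0.006, -0.009, 0, 0, 0, 0, 0], [0, 0, 0, 0, 0, 0, 0], [0, 0, 0, 0, 0, 0, 0], [0, 0, 0, 0, 0, 0, 0], [0, 0, 0, 0, 0, 0, 0]]}

```text
time: 5.9
tcp_pos: [0.6176, -0.1744, 0.1813]
ee_rot: [[-0.937, 0.35, -0.001], [0.35, 0.937, 0.001], [0.001, 0.0, -1.0]]
contact_force: [0.2, -0.0, -2.1]
width: 0.268
grip_force: 30.0
```

```bash
python3 - <<'E'
from h import *
import pickle
s=env.observe();d=cam.snapshot("wrist");pickle.dump((s,d),open("w4.pkl","wb"));cv2.imwrite("pics/w4.png",d["image"][:,:,::-1])
print(wproj(d,s,[.544,-.15,.06]),s["joints"])
E
```

```text
[322.82647205 110.9870348 ] [-2.93917880e-01  5.07320625e-01  1.62724894e+00  2.74969085e-04
  1.00823255e+00 -1.50769738e+00]
```

View pics/w4.png

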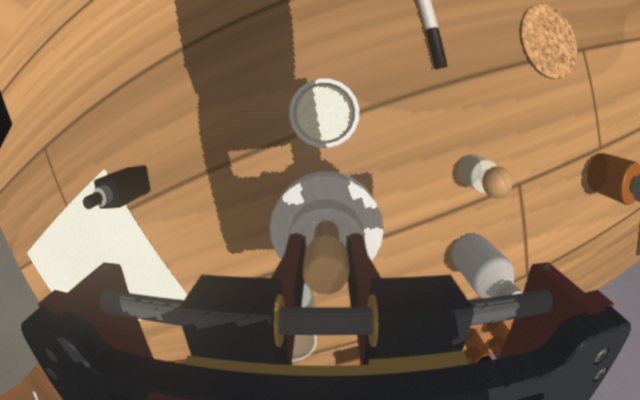

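Both lids are carried: the outer lid hangs at about (327,225), and the tin rim ellipse is centred at about (324,112). For parallax I'll shift sideways and fit the rim ellipse in both views.

Call:
nudge_tcp:
  moves: {"steps":[[0, 0.02, 0, 0, 0, 0, 0], [0, 0.03, 0, 0, 0, 0, 0], [0, 0.01, 0, 0, 0, 0, 0], [0, 0, 0, 0, 0, 0, 0], [0, 0, 0, 0, 0, 0, 0], [0, 0, 0, 0, 0, 0, 0], [0, 0, 0, 0, 0, 0, 0]]}
  lines: "1,2"

```text
time: 6.53
tcp_pos: [0.6388, -0.1206, 0.1817]
```

```bash
python3 - <<'E'
from h import *
import pickle
s=env.observe();d=cam.snapshot("wrist");pickle.dump((s,d),open("w5.pkl","wb"));out=[];rs=[]
for n in("w4","w5"):
    s,d=pickle.load(open(n+".pkl","rb"));im=d["image"][:,:,::-1].copy()
    p=wproj(d,s,[.544,-.15,.06]);hsv=cv2.cvtColor(im,cv2.COLOR_BGR2HSV)
    m=(hsv[...,1]<80).astype(np.uint8)*255
    w=np.zeros_like(m);cv2.circle(w,tuple(int(v) for v in p),48,255,-1);m&=w;m[172:]=0
    m=cv2.morphologyEx(m,cv2.MORPH_OPEN,np.ones((3,3)))
    c=max(cv2.findContours(m,cv2.RETR_EXTERNAL,cv2.CHAIN_APPROX_NONE)[0],key=lambda c:cv2.boundingRect(c)[2])
    e=cv2.fitEllipse(cv2.convexHull(c));print(n,p,e);cv2.ellipse(im,e,(0,0,255),1)
    rs.append(wray(d,s,e[0]));x,y=map(int,p);out.append(cv2.resize(im[max(y-60,0):max(y-60,0)+200,x-60:x+60],None,fx=3,fy=3))
print(tri(rs),[plane(r,.06) for r in rs])
cv2.imwrite("pics/c5.png",np.hstack(out))
E
```

```text
w4 [322.82647205 110.9870348 ] ((323.6888427734375, 112.65032196044922), (70.23011779785156, 71.50743865966797), 80.84838104248047)
w5 [257.19592889 111.35776566] ((261.06866455078125, 112.5130844116211), (68.1757583618164, 74.07293701171875), 78.32747650146484)
(array([ 0.54557966, -0.14987693,  0.04649902]), [0.00016792723247215145, 0.0001679272324721572]) [array([ 0.54563418, -0.14981321,  0.06      ]), array([ 0.54633172, -0.14714205,  0.06      ])]
```

View pics/c5.png

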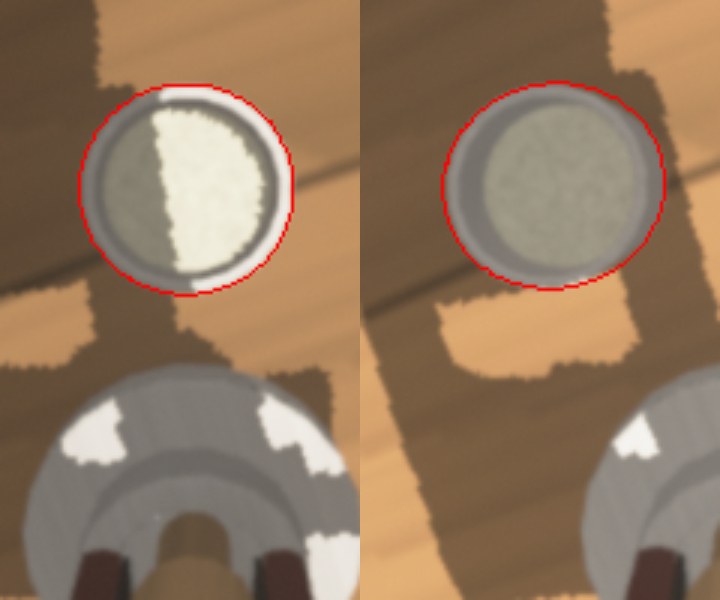

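In the first view the ellipse fits the rim. In the second it also takes in the outer wall on the right, and the true rim centre is near (258.8,112.3). Next I'll correct that and measure the knob and lid axis in the tool frame.

```bash
python3 - <<'E'
from h import *
import pickle
s4,d4=pickle.load(open("w4.pkl","rb"));s5,d5=pickle.load(open("w5.pkl","rb"))
r=[wray(d4,s4,(323.5,112.5)),wray(d5,s5,(258.8,112.3))];print(tri(r),[plane(q,.06) for q in r])
f=200/np.tan(np.radians(d4["fovy"])/2);print("rim dia px->m",70.5/f*(r[0][0][2]-.06))
# where lid should appear if its axis is on the tool axis: leading edge of the skirt/top plate, +x side
R=np.array(s4["ee_rot"]);P=lambda x,y,h:wproj(d4,s4,s4["tcp_pos"]+R@np.array([x,y,h]))
# knob point (64) at grasp point (tool z -0.008); plate top edge 19mm above inner origin => tool z .037; skirt low edge z 2 => .054
print("plate front edge",P(.038,0,.037),"left/right",P(0,.038,.037),P(0,-.038,.037),"skirt low",P(.038,0,.054))
s=env.observe()
print(s["tcp_pos"],R.T@(np.array([.5455,-.1496,.2])-s["tcp_pos"]))
E
```

```text
(array([ 0.54527371, -0.14987702,  0.05597146]), [0.00022233812724073044, 0.0002223381272404316]) [array([ 0.54545262, -0.14992029,  0.06      ]), array([ 0.54535274, -0.14896977,  0.06      ])]
rim dia px->m 0.06204859453527267
plate front edge [326.36651095 175.57242796] left/right [383.46185174 231.81232511] [269.24365445 231.91641269] skirt low [326.30951799 170.21116125]
[ 0.63880309 -0.1206716   0.18168627] [ 0.07732336 -0.05972041 -0.01822858]
```

The tin rim is at (0.5454, -0.1497), with height 56–60 mm and diameter 62.0 mm as expected. The lid's outline agrees with the tool axis to about 1 mm. Seated TCP height should be about 0.1037. I'll go above the tin and then down to just above the rim.

Call:
nudge_tcp:
  moves: {"steps":[[0.01, -0.008, 0, 0, 0, 0, 0], [0.02, -0.015, 0, 0, 0, 0, 0], [0.022, -0.017, 0, 0, 0, 0, 0], [0.015, -0.012, 0, 0, 0, 0, 0], [0.0073, -0.0057, 0, 0, 0, 0, 0], [0.003, -0.002, 0, 0, 0, 0, 0], [0, 0, 0, 0, 0, 0, 0], [0, 0, 0, 0, 0, 0, 0], [0, 0, 0, 0, 0, 0, 0]]}

```text
time: 7.33
tcp_pos: [0.5471, -0.1487, 0.1819]
ee_rot: [[-0.936, 0.351, 0.001], [0.351, 0.936, -0.0], [-0.001, 0.0, -1.0]]
contact_force: [-0.3, -0.4, -2.8]
width: 0.275
grip_force: 30.0
```

Call:
nudge_tcp:
  moves: {"steps":[[0, 0, 0.006, 0, 0, 0, 0], [0, 0, 0.014, 0, 0, 0, 0], [0, 0, 0.014, 0, 0, 0, 0], [0, 0, 0.012, 0, 0, 0, 0], [0, 0, 0.006, 0, 0, 0, 0], [0, 0, 0.004, 0, 0, 0, 0], [0, 0, 0.002, 0, 0, 0, 0], [0, 0, 0, 0, 0, 0, 0], [0, 0, 0, 0, 0, 0, 0], [0, 0, 0, 0, 0, 0, 0]]}

```text
time: 8.17
tcp_pos: [0.5463, -0.1488, 0.1243]
ee_rot: [[-0.936, 0.351, 0.001], [0.351, 0.936, -0.0], [-0.001, 0.0, -1.0]]
contact_force: [0.1, 0.6, -2.9]
width: 0.268
grip_force: 30.0
```

```bash
python3 - <<'E'
from h import *
s=env.observe();print(s["tcp_pos"],np.array(s["ee_rot"]).T@(np.array([.5454,-.1497,.1037])-s["tcp_pos"]),s["contact_force"])
E
```

```text
[ 0.54628405 -0.14876966  0.12426357] [ 0.00052394 -0.00118347  0.02056289] [ 0.1280459   0.57646049 -2.94833329]
```

Call:
nudge_tcp:
  moves: {"steps":[[0.0005, -0.0012, 0.002, 0, 0, 0, 0], [0, 0, 0.003, 0, 0, 0, 0], [0, 0, 0.003, 0, 0, 0, 0], [0, 0, 0.002, 0, 0, 0, 0], [0, 0, 0.002, 0, 0, 0, 0], [0, 0, 0.002, 0, 0, 0, 0], [0, 0, 0.002, 0, 0, 0, 0], [0, 0, 0, 0, 0, 0, 0]]}

```text
time: 8.83
tcp_pos: [0.5447, -0.1495, 0.1072]
ee_rot: [[-0.936, 0.351, -0.001], [0.351, 0.936, 0.0], [0.001, -0.0, -1.0]]
contact_force: [0.1, 0.1, -2.7]
width: 0.268
grip_force: 30.0
```

The plug is in the mouth with no contact force. Continuing gently.

Call:
nudge_tcp:
  moves: {"steps":[[0, 0, 0.001, 0, 0, 0, 0], [0, 0, 0.001, 0, 0, 0, 0], [0, 0, 0.001, 0, 0, 0, 0], [0, 0, 0.001, 0, 0, 0, 0], [0, 0, 0.001, 0, 0, 0, 0], [0, 0, 0, 0, 0, 0, 0], [0, 0, 0, 0, 0, 0, 0]]}

```text
time: 9.42
tcp_pos: [0.5454, -0.1496, 0.1036]
ee_rot: [[-0.936, 0.351, 0.001], [0.351, 0.936, -0.0], [-0.001, 0.0, -1.0]]
contact_force: [-2.4, 0.9, 6.2]
width: 0.269
grip_force: 30.0
```

It seated at 0.1036, as predicted. Now pressing firmly.

Call:
nudge_tcp:
  moves: {"steps":[[0, 0, 0.001, 0, 0, 0, 0], [0, 0, 0.001, 0, 0, 0, 0], [0, 0, 0.001, 0, 0, 0, 0], [0, 0, 0, 0, 0, 0, 0], [0, 0, 0, 0, 0, 0, 0]]}

```text
time: 9.83
tcp_pos: [0.5461, -0.1496, 0.1033]
ee_rot: [[-0.936, 0.351, 0.003], [0.351, 0.936, -0.0], [-0.003, 0.0, -1.0]]
contact_force: [-7.6, 4.2, 32.4]
width: 0.265
grip_force: 30.0
```

It is pressing at 32 N. I'll hold briefly, relax, then release.

Call:
nudge_tcp:
  moves: {"steps":[[0, 0, 0, 0, 0, 0, 0], [0, 0, 0, 0, 0, 0, 0], [0, 0, 0, 0, 0, 0, 0], [0, 0, 0, 0, 0, 0, 0], [0, 0, 0, 0, 0, 0, 0], [0, 0, 0, 0, 0, 0, 0]]}

```text
time: 10.33
tcp_pos: [0.5461, -0.1496, 0.1033]
ee_rot: [[-0.936, 0.351, 0.003], [0.351, 0.936, -0.0], [-0.003, 0.001, -1.0]]
contact_force: [-9.1, 4.3, 32.0]
width: 0.272
grip_force: 30.0
```

Call:
nudge_tcp:
  moves: {"steps":[[0, 0, -0.001, 0, 0, 0, 0], [0, 0, -0.001, 0, 0, 0, 0], [0, 0, -0.001, 0, 0, 0, 0], [0, 0, 0, 0, 0, 0, 0], [0, 0, 0, 0, 0, 0, 0], [0, 0, 0, 0, 0, 0, 0]]}

```text
time: 10.83
tcp_pos: [0.5454, -0.1496, 0.1034]
ee_rot: [[-0.936, 0.351, 0.001], [0.351, 0.936, -0.0], [-0.001, 0.0, -1.0]]
contact_force: [-1.7, 2.2, 8.7]
width: 0.268
grip_force: 30.0
```

Call:
nudge_tcp:
  moves: {"steps":[[0, 0, -0.0005, 0, 0, 0, 0.5], [0, 0, 0, 0, 0, 0, 1], [0, 0, 0, 0, 0, 0, 1], [0, 0, 0, 0, 0, 0, 1], [0, 0, 0, 0, 0, 0, 1], [0, 0, 0, 0, 0, 0, 1], [0, 0, 0, 0, 0, 0, 1], [0, 0, 0, 0, 0, 0, 1]]}

```text
time: 11.5
tcp_pos: [0.5449, -0.1496, 0.1031]
ee_rot: [[-0.936, 0.351, -0.0], [0.351, 0.936, 0.0], [0.0, -0.0, -1.0]]
contact_force: [-0.2, 0.2, -0.5]
width: 0.833
grip_force: 0.0
```

Call:
nudge_tcp:
  moves: {"steps":[[0, 0, -0.01, 0, 0, 0, 1], [0, 0, -0.025, 0, 0, 0, 1], [0, 0, -0.03, 0, 0, 0, 1], [-0.025, 0, -0.02, 0, 0, 0, 1], [-0.025, 0, 0, 0, 0, 0, 1], [0, 0, 0, 0, 0, 0, 1], [0, 0, 0, 0, 0, 0, 1], [0, 0, 0, 0, 0, 0, 1], [0, 0, 0, 0, 0, 0, 1]]}

```text
time: 12.25
tcp_pos: [0.5904, -0.1667, 0.1876]
ee_rot: [[-0.936, 0.351, -0.002], [0.351, 0.936, 0.001], [0.002, -0.0, -1.0]]
contact_force: [0.7, 0.3, -0.2]
width: 1.001
grip_force: 0.0
```

```bash
python3 - <<'E'
from h import *
import pickle
s=env.observe();d=cam.snapshot("wrist");pickle.dump((s,d),open("w6.pkl","wb"));cv2.imwrite("pics/w6.png",d["image"][:,:,::-1])
p=np.array([.5454,-.1497]);x,y=wproj(d,s,[*p,.09]).astype(int)
for h in(.123,.087,.067,.05):print(h,wproj(d,s,[*p,h]))
y0=max(y-60,0);x0=x-60;print(x0,y0)
a=cv2.resize(d["image"][y0:y0+120,x0:x0+120,::-1],None,fx=4,fy=4)
S=cam.snapshot("scene")["image"][120:180,280:340,::-1]
cv2.imwrite("pics/c6.png",np.hstack([a,cv2.resize(S,(320,480))]))
E
```

```text
0.123 [326.43675616 153.40440297]
0.087 [326.33238017 147.23206805]
0.067 [326.28602886 144.49932452]
0.05 [326.25156002 142.47041584]
266 87
```

View pics/c6.png

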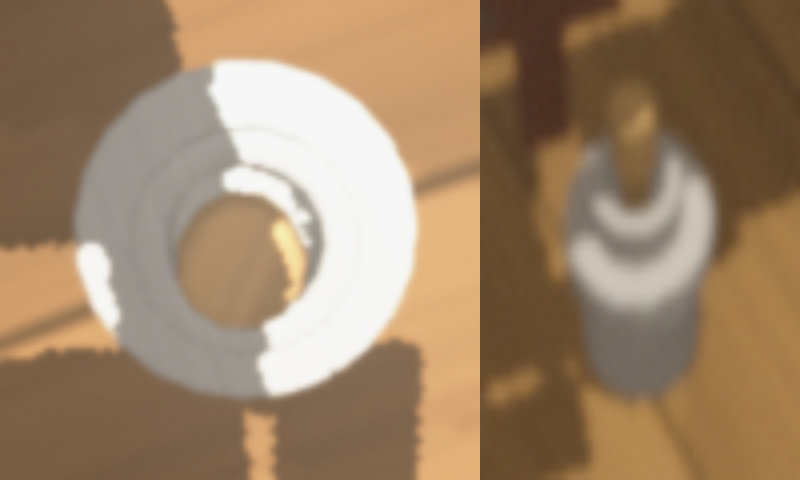

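The double lid is level on the tin. The plate outline centre at (327.3,143.8) is within 1 px of the prediction and the knob is upright. Next: centre over the collar with small corrections and descend to TCP z of about 0.0815, which puts the fingertips 3–4 mm above the plate.

Call:
nudge_tcp:
  moves: {"steps":[[0.02, 0.001, 0, 0, 0, 0, 1], [0.0187, 0, 0, 0, 0, 0, 1], [0.01, 0, 0, 0, 0, 0, 1], [0, 0, 0, 0, 0, 0, 0.9], [0, 0, 0, 0, 0, 0, 0.9], [0, 0, 0, 0, 0, 0, 0.9]]}

```text
time: 12.85
tcp_pos: [0.5475, -0.1494, 0.1885]
ee_rot: [[-0.936, 0.351, 0.001], [0.351, 0.936, -0.0], [-0.001, 0.0, -1.0]]
contact_force: [0.3, 0.8, -0.2]
width: 0.899
grip_force: 0.0
```

Call:
nudge_tcp:
  moves: {"steps":[[0, 0, 0.015, 0, 0, 0, 0.9], [0, 0, 0.03, 0, 0, 0, 0.9], [0, 0, 0.03, 0, 0, 0, 0.9], [0, 0, 0.015, 0, 0, 0, 0.9], [0, 0, 0.007, 0, 0, 0, 0.9], [0, 0, 0.005, 0, 0, 0, 0.9], [0, 0, 0.003, 0, 0, 0, 0.9], [0, 0, 0, 0, 0, 0, 0.9], [0, 0, 0, 0, 0, 0, 0.9], [0, 0, 0, 0, 0, 0, 0.9]]}

```text
time: 13.68
tcp_pos: [0.5473, -0.1494, 0.0842]
ee_rot: [[-0.936, 0.351, 0.002], [0.351, 0.936, -0.001], [-0.002, 0.0, -1.0]]
contact_force: [-0.6, 0.8, -0.7]
width: 0.904
grip_force: 0.0
```

```bash
python3 - <<'E'
from h import *
s=env.observe();R=np.array(s["ee_rot"]);t=np.array([.5454,-.1497,.0815])+R@np.array([.0006,.0009,0]);print(R.T@(t-s["tcp_pos"]))
E
```

```text
[ 2.22592770e-03 -7.09469580e-05  2.69793651e-03]
```

Call:
nudge_tcp:
  moves: {"steps":[[0.002, 0, 0.0025, 0, 0, 0, 0.8], [0, 0, 0, 0, 0, 0, 0.7], [0, 0, 0, 0, 0, 0, 0.65], [0, 0, 0, 0, 0, 0, 0.62], [0, 0, 0, 0, 0, 0, 0.6], [0, 0, 0, 0, 0, 0, 0.58], [0, 0, 0, 0, 0, 0, 0.57], [0, 0, 0, 0, 0, 0, 0.56], [0, 0, 0, 0, 0, 0, 0.55], [0, 0, 0, 0, 0, 0, 0.54]]}

```text
time: 14.52
tcp_pos: [0.5447, -0.1484, 0.0807]
ee_rot: [[-0.936, 0.351, 0.0], [0.351, 0.936, 0.0], [-0.0, 0.0, -1.0]]
contact_force: [-0.2, 0.2, -0.7]
width: 0.547
grip_force: 24.2
```

Call:
nudge_tcp:
  moves: {"steps":[[0, 0, 0, 0, 0, 0, 0.5], [0, 0, 0, 0, 0, 0, 0.3], [0, 0, 0, 0, 0, 0, 0], [0, 0, 0, 0, 0, 0, 0], [0, 0, 0, 0, 0, 0, 0], [0, 0, 0, 0, 0, 0, 0]]}

```text
time: 15.02
tcp_pos: [0.5447, -0.1484, 0.0807]
ee_rot: [[-0.936, 0.351, 0.0], [0.351, 0.936, -0.0], [-0.0, 0.0, -1.0]]
contact_force: [0.4, 0.9, -0.4]
width: 0.544
grip_force: 30.0
```

The collar is gripped: opening 0.544 is 48 mm, at 30 N. Lifting straight up, slowly at first.

Call:
nudge_tcp:
  moves: {"steps":[[0, 0, -0.002, 0, 0, 0, 0], [0, 0, -0.003, 0, 0, 0, 0], [0, 0, -0.004, 0, 0, 0, 0], [0, 0, -0.004, 0, 0, 0, 0], [0, 0, -0.004, 0, 0, 0, 0], [0, 0, -0.003, 0, 0, 0, 0], [0, 0, 0, 0, 0, 0, 0], [0, 0, 0, 0, 0, 0, 0]]}

```text
time: 15.68
tcp_pos: [0.5448, -0.1485, 0.101]
ee_rot: [[-0.936, 0.351, 0.001], [0.351, 0.936, -0.0], [-0.001, -0.0, -1.0]]
contact_force: [0.5, -0.3, -1.0]
width: 0.546
grip_force: 30.0
```

The load is 1 N, which is the outer lid alone. Continuing up.

Call:
nudge_tcp:
  moves: {"steps":[[0, 0, -0.006, 0, 0, 0, 0], [0, 0, -0.01, 0, 0, 0, 0], [0, 0, -0.012, 0, 0, 0, 0], [0, 0, -0.012, 0, 0, 0, 0], [0, 0, -0.012, 0, 0, 0, 0], [0, 0, -0.012, 0, 0, 0, 0], [0, 0, -0.01, 0, 0, 0, 0], [0, 0, -0.006, 0, 0, 0, 0], [0, 0, 0, 0, 0, 0, 0], [0, 0, 0, 0, 0, 0, 0]]}

```text
time: 16.52
tcp_pos: [0.5447, -0.1484, 0.181]
ee_rot: [[-0.936, 0.351, 0.001], [0.351, 0.936, -0.0], [-0.001, 0.0, -1.0]]
contact_force: [-0.2, 0.1, -0.8]
width: 0.545
grip_force: 30.0
```

Call:
nudge_tcp:
  moves: {"steps":[[0, 0, -0.005, 0, 0, 0, 0], [0, 0, -0.005, 0, 0, 0, 0], [0, 0, 0, 0, 0, 0, 0], [0, 0, 0, 0, 0, 0, 0], [0, 0, 0, 0, 0, 0, 0], [0, 0, 0, 0, 0, 0, 0]]}

```text
time: 17.02
tcp_pos: [0.5445, -0.1484, 0.1904]
ee_rot: [[-0.936, 0.351, -0.0], [0.351, 0.936, 0.0], [0.0, -0.0, -1.0]]
contact_force: [-0.8, 0.7, -1.1]
width: 0.548
grip_force: 30.0
```

```bash
python3 - <<'E'
from h import *
S=cam.snapshot("scene")["image"][60:190,240:370,::-1];w=cam.snapshot("wrist")["image"][100:300,220:440,::-1]
cv2.imwrite("pics/f.png",np.hstack([cv2.resize(S,(400,400),interpolation=cv2.INTER_CUBIC),cv2.resize(w,(400,400))]))
E
```

```text
(no output)
```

View pics/f.png

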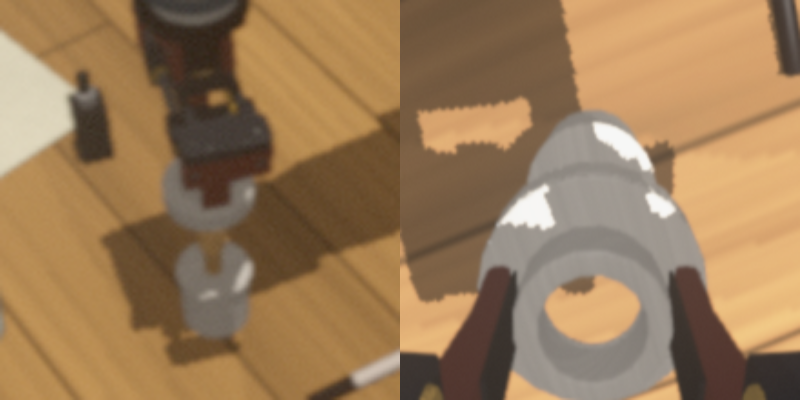

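The scene view shows the outer lid held level at about crop (210,195). The inner lid is seated on the tin below with its knob upright at (213,250), and there is a clear gap of about 37 mm. Handing in.

```bash
python3 -c "from workcell import env, cam;print(env.job_done())"
```

```text
the job is handed in; nothing more can be done
None
```

I handed the job in at about 17 s: both lids were pressed home on the tin at 32 N, then the outer lid was lifted off alone and is held level about 37 mm clear of the knob, with the inner lid still seated.

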